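# Filling knife from the back of a crowded hook

### The arm

A 7-joint arm with a two-finger parallel gripper is mounted at the origin on the work surface. World frame = base frame: x ahead of the robot, y to its left, z up, the work surface at z = 0. Lengths are in m, angles in rad, forces in N, time in s.
With the tool pointing down it reaches from about 0.425 to 1.025 m from the base axis. Payload 9.4 kg.
Tool frame: the origin (TCP) lies midway between the tips of the shut fingers; the grasp point (between the pads) lies 19 mm behind it; z points along the fingers, y is the line along which they close (so a half turn about z gives the same grasp; the last joint's range is limited). The gripper opens to 93 mm and grips with 3 to 60 N. Pads are 15 mm wide; open, the fingers measure 128 mm over their backs; the gripper's body (75 mm by 188 mm) begins 65 mm behind the grasp point.
Start: joints at [1.093, 0.599, -0.003, 1.599, 0.002, 0.943, -0.08], TCP at [0.283, -0.668, 0.219] pointing down, gripper open.
Joint ranges: [-2.57, 2.57], [-0.35, 1.97], [-1.29, 1.29], [0.11, 2.56], [-1.05, 4.19], [0.11, 1.86], [-2.63, 2.63]. Speed limits (rad/s): [2.22, 2.22, 3.01, 3.01, 3.14, 3.14, 3.14].

### API

Orientations are given as a unit quaternion [w, x, y, z].
In Python, from plant import manip gives the robot as it stands.
- The arm moves only by the tool jog_arm, never from a script. Its argument "motion" is a list of rows, each a list of 4 numbers: the shift along the tool's x, y, z in m, then the turn about the tool's z in rad. A call has 1 to 20 rows; each row is the pose to reach, as a shift and turn from the pose commanded when the call began, along the tool's axes at that moment; what a row does not reach only later rows make up. A row lasts 1/8 s, in which the tool goes at most 62.5 mm and 10.7 degrees, less where a joint would pass 70% of its speed; a pose out of reach is approached as far as the arm can. A call with a gripper value outside its range is refused whole. "fingers" is the opening in per cent of the stroke, from 0 (shut) to 100 (fully open), set as the call begins (left out, the last holds). The fingers move at their own pace and stop on an object; the grip force is fixed at half the most. Time passes only in rows, so rows that repeat a pose let the fingers close. It gives the time, the measured TCP pose, the force, the opening and the grip force at its end, in the units of the state.
- manip.state(): the state, without advancing time (a new reading comes with each control period).
- manip.get_image(name): name is "scene" or "top" or "wrist"; returns (picture, depth): 400x640x3 uint8, blue, green, red; 400x640 float32, m along the optical axis (not along the pixel's ray), 0 where there is no reading.
- manip.camera_info(name): a dict with "K" (3x3 intrinsics, pixels), "xyz" and "attitude" of the camera in the world. Camera axes: x right, y down, z forward; pixel columns grow to the right and rows downward; lengths in m; the calibration is good to about 2 mm. The wrist camera is an equidistant fisheye: a pixel r from the principal point sees the ray r / f radians off the axis. A picture is of the moment at which its call begins: read the wrist's pose just before it. camera_info takes no time and is no camera call; for the wrist camera it gives the pose at the moment of the call.
- manip.sign_off(): hands the job in; it is judged then, once.
The state is a dict: "time_s": time; "q": joint angles; "dq": joint speeds; "tau": joint torques, N m; "tcp_pos": TCP position; "ee_rot": TCP orientation; "ft_force": force on the tool from outside, world axes, zero at the start; "moment": the same for the moment, N m; "grip_width": finger opening in m; "grip_force": force on a finger pad.
Only numpy, scipy, OpenCV 4.12 (cv2) and the standard library are available. Lean on these libraries where they do the work, as an engineer would, in place of code of your own. Each camera call takes 0.05 s, during which the arm holds its last target. There are 200 camera calls.

### The job

The filling knife (the tool with the steel blade) hangs at the back of the crowded hook: move the two wooden paddles in front of it to the spare hook on the other stand, each pushed right back so that the first rests against the wooden pad and the second against the first, then take the knife, lower it blade first into the brush tin without dropping it, and let go. Touch and push the hooks only gently, never forcing them: the spare hook is clamped at a height that you must find by eye or by touch. Neither drop a paddle nor set it down on the way, and leave the tin, the bottle, the paint pan and the cardboard bird where they stand.

Things in the scene. Friction and masses are not known exactly. Their poses are not given: they have to be found in the camera images.
- full_stand: Fixed stand with the crowded hook: grey base plate 150 x 110 mm, wooden post, and a flat wooden pad 44 mm wide, 150 to 240 mm above the table (nothing is higher), its front face at x = 0. Origin on the table under that face; -x is the way the hook points (roughly to the robot), z up. Hanging from the pad outwards: knife, paddle, paddle, about 27 mm from hole to hole.
- full_lip (a point): Foremost point of the crowded hook, at the height of the bar's axis (215 mm). The hook is an 8 mm round steel bar, 104 mm long from the pad; its last 9 mm turn up into a lip whose top is 9 mm above the bar's axis (the bar's underside is 4 mm below). To pass the lip, raise a tool 7.5 mm (5 to 10 mm) from where it hangs. Axes as the stand's.
- spare_stand: Fixed stand with the empty spare hook; sizes, axes and origin as for the crowded one. The spare hook's bar and pad are springy (about 2.5 N per mm, the bar up and down, the pad backwards). A hook or stand bears up to about 15 N from a tool or from the robot; more is forcing it. Paddles pushed right back have their holes' centres about 12 and 36 mm in front of the pad.
- spare_slot (a point): Middle of the vertical slot in the spare stand's pad, 215 mm up, on the pad's face; NOT the hook. The hook (same shape) is clamped with its bar's axis anywhere from 12 mm below to 12 mm above this, all job long; no reading tells: look, or touch the bar from above. A hole clears its lip with its centre 2.5 mm (+-2) above the bar's axis; a tool hangs with it 5 mm below the axis.
- paddle_a: Front wooden stirring paddle. Origin: centre of its hole; x along the hole, y across, z up. Head: block 24 (x) x 34 x 34 mm with an 18 mm square through-hole; on it a flat grip tab 10 (x) x 30 (y) mm, from 17 to 59 mm above the origin, to pinch across its 30 mm from above. Below, a 24 mm stem and a 46 mm disc blade, 6 to 8 mm thick, down to 110 mm under the origin. 60 to 125 g.
- paddle_b: Middle wooden stirring paddle, hanging between the front one and the knife. Same sizes, mass and axes as the front paddle; origin: centre of its hole.
- knife: Filling knife hanging at the back next to the pad: wooden handle with the same head, hole and grip tab as the paddles, and a broad steel blade 56 mm wide, 4 mm thick. Origin: centre of its hole; same axes. The blade's lower edge is 115 mm below the origin. 90 to 165 g.
- knife_tab (a point): Point on the knife's grip tab, 45 mm above its hole's centre: a good place to pinch.
- knife_tip (a point): Middle of the lower edge of the knife's blade.
- tin: Open round steel brush tin standing loose on the table: about 92 mm wide at the rim, 90 mm high, walls 3 mm, 0.5 kg; its floor, about 5 mm above the table, is narrower than its mouth. Origin: centre of its underside.
- water_bottle: Clear water bottle with blue cap, 66 mm wide, 200 mm high. Origin: centre of its underside. Leave alone.
- paint_pan: Shallow steel pan with paint, 180 mm wide, 35 mm high. Origin: centre of its underside. Leave alone.
- bird: Cardboard bird, a box 65 mm square and about 160 mm high with an orange beak. Origin: centre of its underside. Leave alone.
Not all that is in view belongs to the job. What is shaped like the paddle_a but blue is not meant.

How it is judged:
On the way, in this order (a step that is already met when the one before it is completed fails the run):
1. both paddles hang on the spare hook, pushed right back, released, the knife still on its own hook (x of paddle_a in the frame of spare_stand between -0.048 and -0.008 m and y of paddle_a in the frame of spare_stand between -0.01 and 0.01 m and z of paddle_a in the frame of spare_stand between 0.192 and 0.232 m and angle between each of paddle_a, paddle_b's own z axis and vertical below 0.25 rad and x of paddle_b in the frame of spare_stand between -0.048 and -0.008 m and y of paddle_b in the frame of spare_stand between -0.01 and 0.01 m and z of paddle_b in the frame of spare_stand between 0.192 and 0.232 m and x of any of paddle_a, paddle_b in the frame of spare_stand above -0.022 m and contact force between the fingers and paddle_a below 0.1 N and contact force between the fingers and paddle_b below 0.1 N and x of knife in the frame of full_stand above -0.09 m and horizontal distance between knife and full_stand below 0.09 m), for 0.2 s.
2. the knife is lowered, held in the fingers, until its edge is within 35 mm of the tin's underside (horizontal distance between knife_tip and tin below 0.045 m and z of knife_tip in the frame of tin below 0.035 m and contact force between the fingers and knife above 0.3 N), for 0.1 s.
At the end, for the whole second after the job is handed in: Paddles hang on the spare hook within 10 mm sideways and 0.25 rad of upright, one hole centre within 22 mm of the pad, the other within 48 mm; knife in the upright tin, lower edge under 35 mm above the tin's underside and within 45 mm of its axis; paddles at rest (x of paddle_a in the frame of spare_stand between -0.048 and -0.008 m and y of paddle_a in the frame of spare_stand between -0.01 and 0.01 m and z of paddle_a in the frame of spare_stand between 0.192 and 0.232 m and angle between each of paddle_a, paddle_b's own z axis and vertical below 0.25 rad and x of paddle_b in the frame of spare_stand between -0.048 and -0.008 m and y of paddle_b in the frame of spare_stand between -0.01 and 0.01 m and z of paddle_b in the frame of spare_stand between 0.192 and 0.232 m and x of any of paddle_a, paddle_b in the frame of spare_stand above -0.022 m and horizontal distance between knife_tip and tin below 0.045 m and z of knife_tip in the frame of tin below 0.035 m and angle between tin's own z axis and vertical below 0.1 rad and linear speed of each of paddle_a, paddle_b below 0.03 m/s); the robot touches nothing.
It fails at once if a paddle or the knife is forced against a hook stand (over 16 N) (contact force between any of paddle_a, paddle_b, knife and full_stand above 16 N or contact force between any of paddle_a, paddle_b, knife and spare_stand above 16 N).
It fails at once if the robot pushes on a hook stand (over 16 N) (contact force between any of the arm, the fingers and full_stand above 16 N or contact force between any of the arm, the fingers and spare_stand above 16 N).
It fails at once if a paddle is dropped or put down (its hole lower than 130 mm) (height (world z) of any of paddle_a, paddle_b below 0.13 m).
It fails at once if the water bottle, the paint pan or the cardboard bird is moved by over 20 mm (distance of any of water_bottle, paint_pan, bird from where it was at the start of the episode above 0.02 m).
It fails at once if the tin is tipped or pushed over 40 mm (angle between tin's own z axis and vertical above 0.35 rad or distance of tin from where it was at the start of the episode above 0.04 m).
It also fails if it takes over 72 s, if anything falls off the work surface, if the arm or the gripper's body presses on something with over 40 N, if the wrist force passes 120 N, or if a joint passes its speed limit or range.

## Working session

There is one attempt and no reset: what is moved stays moved. The work goes in short steps, Python scripts to look and compute and a tool call to move; the robot and the scene stay as the last step left them, time stands still between calls to the robot, and variables do not carry over. Pictures are saved under pics/ and viewed, at most 10 in all, crops included, and the job is handed in when it is done.

Besides the shell and the picture viewer there is one more tool, called as name(argument=value, ...), one argument or row to a line, values as JSON. jog_arm: Moves the arm, as the interface text tells. Its arguments: {"type":"object","properties":{"motion":{"type":"array","items":{"type":"array","items":{"type":"number"}}},"fingers":{"type":"number"}},"required":["motion"]}

```bash
mkdir -p pics; ls; cat > h.py <<'E'
from plant import manip
import numpy as np, cv2
from scipy.spatial.transform import Rotation as R
def rot(a):
    a=np.array(a,float)
    return a if a.shape==(3,3) else R.from_quat(a[[1,2,3,0]]).as_matrix()
def cloud(name):
    c=manip.camera_info(name); im,d=manip.get_image(name); K=np.array(c["K"])
    v,u=np.mgrid[:400,:640]
    x=(u-K[0,2])/K[0,0]; y=(v-K[1,2])/K[1,1]
    if name=="wrist":
        r=np.hypot(x,y)+1e-9; s=np.tan(np.minimum(r,1.5))/r; x=x*s; y=y*s
    P=np.dstack([x*d,y*d,d])@rot(c["attitude"]).T+np.array(c["xyz"])
    P[d==0]=np.nan
    return im,d,P
def yaw():
    s=manip.state(); Rm=rot(s["ee_rot"]); return s,Rm
E
python3 - <<'E'
from h import *
for n in ("scene","top"):
    im,d,P=cloud(n); np.savez(f"{n}.npz",im=im,P=P); cv2.imwrite(f"pics/{n}0.png",im)
    c=manip.camera_info(n); print(n,np.round(c["K"],1).tolist(),np.round(c["xyz"],3),np.round(c["attitude"],3).tolist())
s=manip.state(); print({k:np.round(v,3).tolist() for k,v in s.items()}); print(np.round(rot(s["ee_rot"]),3))
E
```

```text
pics
scene [[427.2, 0.0, 322.4], [0.0, 427.2, 199.0], [0.0, 0.0, 1.0]] [1.277 0.6   0.917] [-0.188, 0.374, 0.82, -0.391]
top [[458.7, 0.0, 322.9], [0.0, 458.7, 193.0], [0.0, 0.0, 1.0]] [0.206 0.013 1.712] [0.077, -0.694, 0.712, -0.079]
{'time_s': 0.1, 'q': [1.093, 0.6, -0.003, 1.6, 0.002, 0.943, -0.08], 'dq': [0.0, -0.001, 0.002, -0.0, -0.001, -0.0, -0.002], 'tau': [0.005, -76.655, 1.502, -25.293, -0.052, 0.014, 0.0], 'tcp_pos': [0.283, -0.667, 0.218], 'ee_rot': [-0.001, 0.98, 0.199, -0.0], 'ft_force': [-0.233, -0.043, 0.611], 'moment': [0.032, -0.03, 0.001], 'grip_force': 0.0, 'grip_width': 0.093}
[[ 0.921  0.39  -0.001]
 [ 0.39  -0.921  0.001]
 [-0.    -0.001 -1.   ]]
```

View pics/scene0.png

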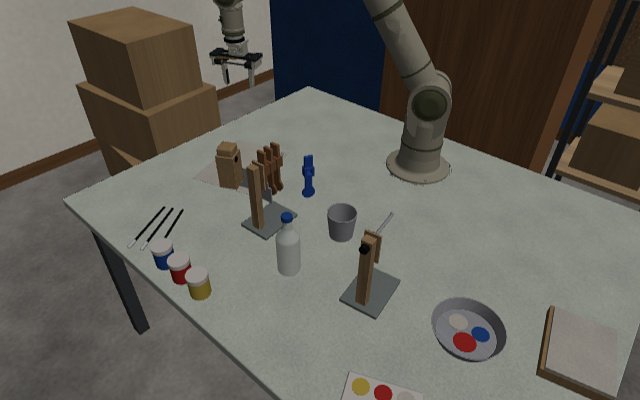

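View pics/top0.png

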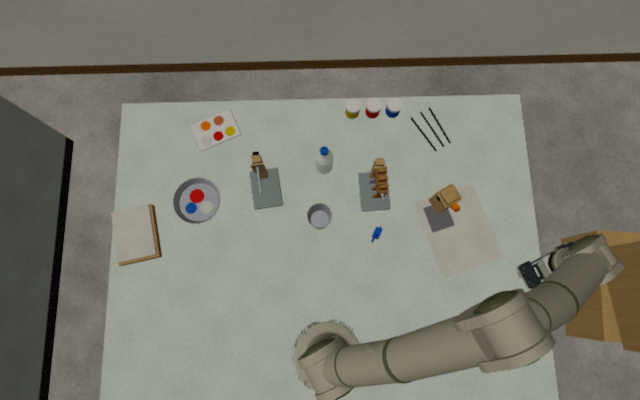

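The scene view shows the crowded stand at (260,195), with three brown tools at (262–280,165), the empty spare hook at (380,230), the tin at (342,222), and the blue look-alike at (308,178), which is not meant. In the top view these are at (378,180), (262,170), (319,216) and (376,234).

```bash
python3 - <<'E'
from h import *
T=np.load("top.npz"); S=np.load("scene.npz")
def st(l,P,u0,u1,v0,v1,z0,z1):
    Q=P[v0:v1,u0:u1].reshape(-1,3); Q=Q[(Q[:,2]>z0)&(Q[:,2]<z1)]
    if len(Q)<4: print(l,len(Q)); return
    r=cv2.minAreaRect((Q[:,:2]*1000).astype(np.float32))
    print(l,len(Q),"med",np.round(np.median(Q,0),3),"rect",np.round(r[0],0),np.round(r[1],0),round(r[2],1))
P=T["P"]
st("full base",P,350,400,150,220,.004,.03)
st("spare base",P,240,290,145,215,.004,.03)
st("full tools",P,360,400,150,205,.25,.28)
st("full pad+post",P,360,400,150,205,.228,.248)
st("spare pad",P,245,275,145,205,.228,.25)
st("spare hook",P,245,275,150,205,.18,.226)
st("tin",P,300,340,195,235,.08,.1)
st("bird",P,420,470,180,215,.14,.18)
st("bottle",P,305,340,140,180,.15,.22)
st("blue",P,365,390,220,245,.02,.2)
P=S["P"]
st("S spare hook",P,368,410,200,260,.19,.24)
st("S spare pad",P,355,385,225,260,.2,.25)
st("S full tools",P,255,290,135,165,.24,.29)
st("S tin",P,325,360,200,225,.082,.1)
im=S["im"]; a=cv2.resize(im[125:255,215:325],None,fx=3.6,fy=3.6,interpolation=2); b=cv2.resize(im[200:320,330:415],None,fx=3.9,fy=3.9,interpolation=2)
h=468; b=b[:h]; a=a[:h]; cv2.imwrite("pics/crop1.png",np.hstack([a,b]))
E
```

```text
full base 1044 med [ 0.579 -0.172  0.01 ] rect [ 622. -198.] [191. 275.] 87.7
spare base 1223 med [0.615 0.214 0.01 ] rect [653. 225.] [190. 276.] 89.5
full tools 118 med [ 0.58  -0.191  0.267] rect [ 585. -191.] [75. 31.] 1.7
full pad+post 176 med [ 0.622 -0.189  0.236] rect [ 599. -192.] [117.  42.] 5.4
spare pad 123 med [0.66  0.226 0.235] rect [616. 227.] [ 41. 151.] 86.0
spare hook 105 med [0.641 0.219 0.22 ] rect [621. 226.] [ 43. 145.] 86.5
tin 83 med [0.501 0.018 0.089] rect [493.  20.] [90. 89.] 47.1
bird 258 med [ 0.543 -0.437  0.157] rect [ 534. -445.] [80. 58.] 25.8
bottle 88 med [ 0.697 -0.001  0.197] rect [700.  -3.] [35. 29.] 64.3
blue 96 med [ 0.417 -0.177  0.129] rect [ 419. -179.] [24. 39.] 63.4
S spare hook 372 med [0.646 0.238 0.224] rect [612. 229.] [145.  35.] 2.5
S spare pad 450 med [0.663 0.234 0.23 ] rect [641. 227.] [ 42. 106.] 85.4
S full tools 263 med [ 0.584 -0.186  0.258] rect [ 588. -189.] [82. 35.] 2.4
S tin 163 med [0.492 0.02  0.088] rect [494.  21.] [93. 90.] 70.1
```

View pics/crop1.png

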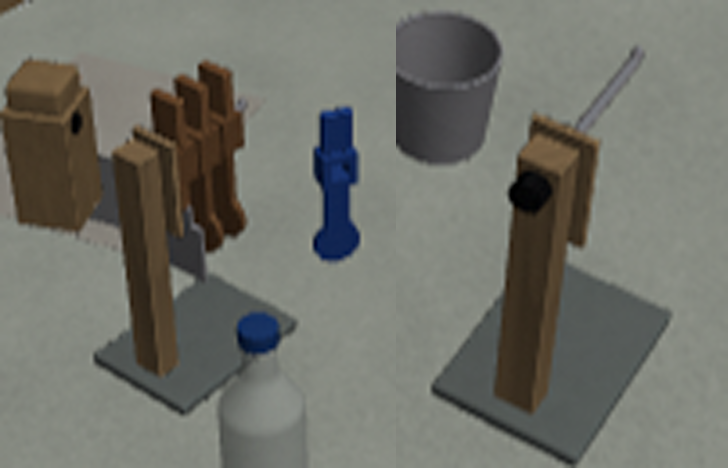

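The crop confirms it. The front and middle paddles have brown tabs at crop (215,80) and (190,95). The knife is rearmost, with its tab at (168,105) and its steel blade below the pad. The blue one at (335,180) is the decoy. I'll move above the crowded hook for a closer look.

jog_arm(
  motion=[
    [0.0,0.0,-0.06,0.0],
    [0.0,0.0,-0.12,0.1],
    [0.05,-0.04,-0.15,0.2],
    [0.1,-0.09,-0.18,0.3],
    [0.15,-0.135,-0.2,0.366],
    [0.19,-0.175,-0.2,0.366],
    [0.235,-0.215,-0.2,0.366],
    [0.28,-0.255,-0.2,0.366],
    [0.32,-0.295,-0.2,0.366],
    [0.355,-0.325,-0.2,0.366],
    [0.386,-0.355,-0.2,0.366],
    [0.386,-0.355,-0.2,0.366],
    [0.386,-0.355,-0.2,0.366],
    [0.386,-0.355,-0.2,0.366],
  ],
)

```text
time_s: 1.85
tcp_pos: [0.4992, -0.1915, 0.4185]
ee_rot: [0.0, 1.0, 0.016, -0.0]
ft_force: [0.8, -0.5, -0.2]
grip_width: 0.0929
grip_force: 0.0
```

```bash
python3 - <<'E'
from h import *
im,d,P=cloud("wrist"); s,Rm=yaw(); c=manip.camera_info("wrist")
print(s["time_s"],np.round(s["tcp_pos"],4),np.round(Rm,3).tolist(),np.round(c["xyz"],3),np.round(rot(c["attitude"]),2).tolist(),np.round(c["K"],0).tolist())
np.savez("w1.npz",im=im,P=P); cv2.imwrite("pics/w1.png",im)
T=np.load("top.npz");im,d,P=cloud("top"); np.savez("top1.npz",im=im,P=P)
E
```

```text
1.9 [ 0.4992 -0.1914  0.4185] [[0.999, 0.033, -0.0], [0.033, -0.999, -0.0], [-0.0, 0.0, -1.0]] [ 0.567 -0.19   0.583] [[0.03, -0.97, -0.25], [-1.0, -0.03, -0.01], [-0.0, 0.25, -0.97]] [[310.0, 0.0, 320.0], [0.0, 310.0, 204.0], [0.0, 0.0, 1.0]]
```

View pics/w1.png

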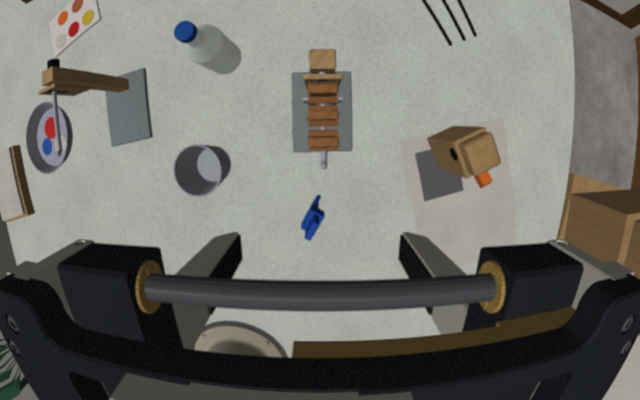

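The wrist view shows the three tabs at (323,98), (323,115) and (323,143), the pad at (323,77) and the hook tip at (324,163). The spare hook runs from (55,90) to (60,150).

```bash
python3 - <<'E'
from h import *
W=np.load("w1.npz"); P=W["P"]
Q=P[30:175,285:365].reshape(-1,3)
t=Q[(Q[:,2]>.258)&(Q[:,2]<.29)]
h,e=np.histogram(t[:,0],np.arange(.52,.66,.004)); print(list(zip(np.round(e,3),h)))
pd=Q[(Q[:,2]>.230)&(Q[:,2]<.246)]
h,e=np.histogram(pd[:,0],np.arange(.52,.70,.004)); print("pad",[(round(a,3),b) for a,b in zip(e,h) if b])
hk=Q[(Q[:,2]>.205)&(Q[:,2]<.232)&(Q[:,0]<.56)]
print("hook", np.round(hk[hk[:,0].argsort()][::max(1,len(hk)//12)],3).tolist())
# spare
S=np.load("scene.npz")["P"]
for n,A in (("wrist",P[50:160,30:135]),("scene",S[195:262,350:412]),("top",np.load("top1.npz")["P"][145:205,245:278])):
    Q=A.reshape(-1,3); Q=Q[(Q[:,2]>.15)&(Q[:,2]<.26)&(Q[:,0]>.5)&(Q[:,0]<.75)]
    print(n,len(Q))
    for a in np.arange(.53,.70,.01):
        q=Q[(Q[:,0]>=a)&(Q[:,0]<a+.01)]
        if len(q)>1: print(round(a,3),len(q),"y",np.round(np.percentile(q[:,1],[5,50,95]),3),"z",np.round(np.percentile(q[:,2],[5,50,95]),3))
E
```

```text
[(np.float64(0.52), np.int64(0)), (np.float64(0.524), np.int64(0)), (np.float64(0.528), np.int64(0)), (np.float64(0.532), np.int64(0)), (np.float64(0.536), np.int64(0)), (np.float64(0.54), np.int64(0)), (np.float64(0.544), np.int64(22)), (np.float64(0.548), np.int64(113)), (np.float64(0.552), np.int64(113)), (np.float64(0.556), np.int64(39)), (np.float64(0.56), np.int64(0)), (np.float64(0.564), np.int64(0)), (np.float64(0.568), np.int64(0)), (np.float64(0.572), np.int64(34)), (np.float64(0.576), np.int64(116)), (np.float64(0.58), np.int64(108)), (np.float64(0.584), np.int64(29)), (np.float64(0.588), np.int64(0)), (np.float64(0.592), np.int64(0)), (np.float64(0.596), np.int64(0)), (np.float64(0.6), np.int64(79)), (np.float64(0.604), np.int64(109)), (np.float64(0.608), np.int64(103)), (np.float64(0.612), np.int64(11)), (np.float64(0.616), np.int64(0)), (np.float64(0.62), np.int64(0)), (np.float64(0.624), np.int64(0)), (np.float64(0.628), np.int64(0)), (np.float64(0.632), np.int64(0)), (np.float64(0.636), np.int64(0)), (np.float64(0.64), np.int64(0)), (np.float64(0.644), np.int64(0)), (
[... 2633 characters left out ...]
212 0.216] z [0.221 0.226 0.231]
0.57 7 y [0.212 0.215 0.219] z [0.218 0.224 0.227]
0.58 8 y [0.212 0.216 0.22 ] z [0.218 0.224 0.23 ]
0.59 6 y [0.216 0.218 0.219] z [0.22  0.224 0.227]
0.6 9 y [0.216 0.219 0.223] z [0.219 0.222 0.227]
0.61 4 y [0.219 0.221 0.223] z [0.221 0.224 0.226]
0.62 6 y [0.22  0.222 0.223] z [0.219 0.221 0.224]
0.63 18 y [0.22  0.233 0.245] z [0.165 0.217 0.231]
0.64 95 y [0.204 0.22  0.242] z [0.159 0.214 0.242]
0.65 28 y [0.212 0.227 0.24 ] z [0.218 0.233 0.24 ]
0.66 30 y [0.213 0.225 0.241] z [0.211 0.235 0.242]
0.67 24 y [0.214 0.225 0.239] z [0.19  0.235 0.24 ]
0.68 18 y [0.222 0.229 0.24 ] z [0.222 0.229 0.236]
0.69 6 y [0.221 0.227 0.236] z [0.224 0.229 0.231]
```

```bash
python3 - <<'E'
from h import *
P=np.load("w1.npz")["P"]
Q=P[30:175,285:365].reshape(-1,3)
t=Q[(Q[:,2]>.262)&(Q[:,2]<.29)]
for a,b in ((.54,.564),(.568,.592),(.596,.616)):
    q=t[(t[:,0]>a)&(t[:,0]<b)]; r=cv2.minAreaRect((q[:,:2]*1000).astype(np.float32))
    print(len(q),np.round(q.mean(0),4),"yr",np.round(np.percentile(q[:,1],[2,98]),4),"slope dx/dy",round(np.polyfit(q[:,1],q[:,0],1)[0],3),np.round(r[0],1),np.round(r[1],1),round(r[2],1),"z",np.round(np.median(q[:,2]),4))
Q=P[50:160,30:135].reshape(-1,3); q=Q[(Q[:,2]>.216)&(Q[:,2]<.23)&(Q[:,0]>.535)&(Q[:,0]<.625)]
print("spare bar: y at .58",np.polyfit(q[:,0]-.58,q[:,1],1),"min x",q[:,0].min(),"lip max z",np.percentile(q[q[:,0]<.546][:,2],[50,90,98]))
q=Q[(Q[:,2]>.233)&(Q[:,2]<.246)]; r=cv2.minAreaRect((q[:,:2]*1000).astype(np.float32));print("padtop",r)
E
```

```text
287 [ 0.5523 -0.1941  0.2669] yr [-0.2083 -0.18  ] slope dx/dy -0.025 [ 552.3 -194.2] [ 9.4 28.5] 2.1 z 0.2669
287 [ 0.5798 -0.1923  0.2668] yr [-0.2062 -0.1782] slope dx/dy -0.035 [ 579.9 -192.3] [ 9.3 28.4] 2.1 z 0.2668
299 [ 0.6068 -0.1916  0.2668] yr [-0.2053 -0.1773] slope dx/dy -0.06 [ 607.2 -191.3] [10.8 28.4] 2.6 z 0.2668
spare bar: y at .58 [0.14037434 0.21291784] min x 0.5380578012568251 lip max z [0.22576211 0.22800389 0.2284156 ]
padtop ((657.7722778320312, 225.9912109375), (36.51088333129883, 44.24688720703125), 9.46817684173584)
```

jog_arm(
  motion=[
    [0.03,0.002,0.05,-0.01],
    [0.053,0.0044,0.1,-0.01],
    [0.053,0.0044,0.13,-0.01],
    [0.053,0.0044,0.155,-0.01],
    [0.053,0.0044,0.175,-0.01],
    [0.053,0.0044,0.1825,-0.01],
    [0.053,0.0044,0.1825,-0.01],
    [0.053,0.0044,0.1825,-0.01],
  ],
  fingers=60,
)

```text
time_s: 2.95
tcp_pos: [0.5533, -0.1929, 0.237]
ee_rot: [0.0, 1.0, 0.022, 0.001]
ft_force: [0.2, 0.1, 0.4]
grip_width: 0.0558
grip_force: 0.0
```

jog_arm(
  motion=[
    [0,0,0,0],
    [0,0,0,0],
    [0,0,0,0],
    [0,0,0,0],
    [0,0,0,0],
    [0,0,0,0],
  ],
  fingers=0,
)

```text
time_s: 3.7
tcp_pos: [0.553, -0.1927, 0.2363]
ee_rot: [0.0, 1.0, 0.022, 0.0]
ft_force: [0.0, -0.2, 3.0]
grip_width: 0.0298
grip_force: 30.0
```

jog_arm(
  motion=[
    [0,0,-0.002,0],
    [0,0,-0.004,0],
    [0,0,-0.006,0],
    [0,0,-0.0075,0],
    [0,0,-0.0075,0],
  ],
)

```text
time_s: 4.32
tcp_pos: [0.5529, -0.1926, 0.2437]
ee_rot: [0.0, 1.0, 0.022, 0.0]
ft_force: [0.7, 0.1, -0.6]
grip_width: 0.0298
grip_force: 30.0
```

jog_arm(
  motion=[
    [-0.01,0,0,0],
    [-0.02,0,0,0],
    [-0.03,0,0,0],
    [-0.04,0,0,0],
    [-0.05,0,0,0],
    [-0.06,0,0,0],
    [-0.07,0,0,0],
    [-0.07,0,0,0],
  ],
)

```text
time_s: 5.32
tcp_pos: [0.4822, -0.1959, 0.2437]
ee_rot: [0.0, 1.0, 0.022, -0.0]
ft_force: [1.1, -0.3, -1.0]
grip_width: 0.0297
grip_force: 30.0
```

jog_arm(
  motion=[
    [0,-0.01,-0.02,0],
    [0.0,-0.03,-0.04,-0.02],
    [0.002,-0.07,-0.04,-0.05],
    [0.004,-0.12,-0.04,-0.08],
    [0.006,-0.17,-0.04,-0.105],
    [0.008,-0.22,-0.04,-0.105],
    [0.01,-0.27,-0.04,-0.105],
    [0.012,-0.32,-0.04,-0.105],
    [0.013,-0.36,-0.04,-0.105],
    [0.013,-0.385,-0.04,-0.105],
    [0.013,-0.394,-0.04,-0.105],
    [0.013,-0.394,-0.04,-0.105],
    [0.013,-0.394,-0.04,-0.105],
  ],
)

```text
time_s: 6.95
tcp_pos: [0.4785, 0.1971, 0.2835]
ee_rot: [0.0, 0.997, 0.074, -0.0]
ft_force: [0.5, 0.1, -1.6]
grip_width: 0.0297
grip_force: 30.0
```

```bash
cat > look.py <<'E'
from h import *
import sys
im,d,P=cloud("wrist"); s,Rm=yaw(); print(s["time_s"],np.round(s["tcp_pos"],4),"yaw",np.arctan2(Rm[1,0],Rm[0,0]).round(4))
np.savez("w2.npz",im=im,P=P); cv2.imwrite(f"pics/{sys.argv[1]}.png",im)
q=P.reshape(-1,3); q=q[(q[:,1]>.15)&(q[:,1]<.3)&(q[:,0]>.45)&(q[:,0]<.72)&(q[:,2]>.19)]
b=q[(q[:,0]>.527)&(q[:,0]<.633)&(q[:,2]<.24)]
for a in np.arange(.527,.634,.01):
    r=b[(b[:,0]>=a)&(b[:,0]<a+.01)]
    if len(r)>3: print(round(a,3),len(r),"y",np.round(np.percentile(r[:,1],[5,50,95]),4),"z",np.round(np.percentile(r[:,2],[50,80,95]),4))
print("bar fit y(.58)",np.polyfit(b[:,0]-.58,b[:,1],1).round(4),"minx",np.percentile(b[:,0],[0,1]).round(4))
p=q[(q[:,2]>.232)&(q[:,2]<.245)&(q[:,0]>.61)]; r=cv2.minAreaRect((p[:,:2]*1000).astype(np.float32)); print("pad",r,"z",np.median(p[:,2]).round(4))
E
python3 look.py w2
```

```text
7.0 [0.4785 0.1971 0.2836] yaw 0.148
0.537 115 y [0.2067 0.2101 0.2135] z [0.2266 0.2278 0.2283]
0.547 152 y [0.2077 0.2113 0.215 ] z [0.2225 0.2233 0.2243]
0.557 164 y [0.2087 0.2126 0.2164] z [0.2223 0.2232 0.2238]
0.567 162 y [0.2102 0.214  0.218 ] z [0.2224 0.2231 0.2238]
0.577 163 y [0.2116 0.2153 0.2194] z [0.2223 0.2232 0.2237]
0.587 159 y [0.2131 0.2171 0.221 ] z [0.2224 0.2229 0.2236]
0.597 151 y [0.2146 0.2185 0.2222] z [0.2223 0.2231 0.2238]
0.607 139 y [0.2161 0.2197 0.2232] z [0.2224 0.2233 0.2241]
0.617 139 y [0.2173 0.2212 0.2249] z [0.2224 0.2234 0.2242]
0.627 91 y [0.2181 0.222  0.226 ] z [0.2224 0.2233 0.2238]
bar fit y(.58) [0.14   0.2152] minx [0.5388 0.5405]
pad ((0.0, 0.0), (0.0, 0.0), 0.0) z nan
  return _methods._mean(a, axis=axis, dtype=dtype,
  ret = ret.dtype.type(ret / rcount)
```

View pics/w2.png

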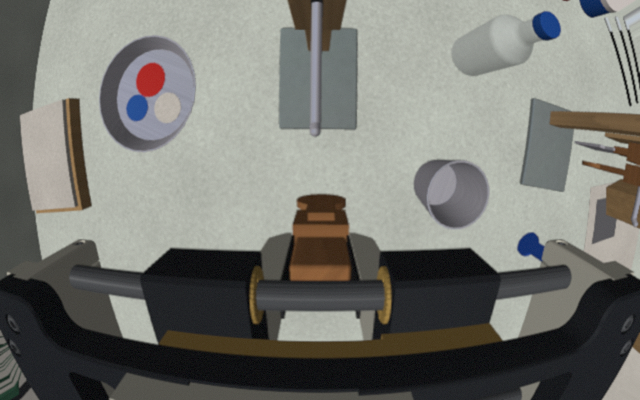

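The paddle is held at (320,240) and hangs straight. The spare bar runs from its lip at (315,130) up to (317,10), nearly in line. I'll check the paddle in the same depth frame to remove the camera bias.

```bash
python3 - <<'E'
from h import *
P=np.load("w2.npz")["P"]; q=P[190:290,285:360].reshape(-1,3)
s,Rm=yaw(); t=np.array(s["tcp_pos"]); loc=(q-t)@Rm   # tool axes
h,e=np.histogram(q[:,2],np.arange(.15,.34,.004)); print([(round(a,3),int(n)) for a,n in zip(e,h) if n>8])
for n,a,b in (("tabtop",.310,.322),("headtop",.266,.28)):
    m=(q[:,2]>a)&(q[:,2]<b); l=loc[m]; print(n,m.sum(),"z",np.median(q[m,2]).round(4),"tool x",np.percentile(l[:,0],[2,50,98]).round(4),"tool y",np.percentile(l[:,1],[2,50,98]).round(4), "slope",np.polyfit(l[:,1],l[:,0],1)[0].round(3))
# bar in tool frame
b=P.reshape(-1,3); b=b[(b[:,1]>.19)&(b[:,1]<.24)&(b[:,0]>.535)&(b[:,0]<.633)&(b[:,2]>.215)&(b[:,2]<.24)]
l=(b-t)@Rm; 
e=[]
for a in np.arange(.07,.15,.01):
    m=(l[:,0]>a)&(l[:,0]<a+.01); e.append((a+.005,(np.percentile(l[m,1],3)+np.percentile(l[m,1],97))/2))
print(np.round(e,4).tolist(),"tip x",np.percentile(l[:,0],[0,1]).round(4))
E
```

```text
[(np.float64(0.15), 33), (np.float64(0.154), 30), (np.float64(0.158), 19), (np.float64(0.162), 43), (np.float64(0.166), 98), (np.float64(0.17), 55), (np.float64(0.174), 33), (np.float64(0.178), 69), (np.float64(0.182), 82), (np.float64(0.186), 52), (np.float64(0.19), 37), (np.float64(0.194), 32), (np.float64(0.198), 27), (np.float64(0.202), 32), (np.float64(0.206), 18), (np.float64(0.238), 116), (np.float64(0.242), 138), (np.float64(0.246), 153), (np.float64(0.25), 49), (np.float64(0.254), 52), (np.float64(0.258), 37), (np.float64(0.262), 121), (np.float64(0.266), 99), (np.float64(0.27), 744), (np.float64(0.274), 108), (np.float64(0.278), 148), (np.float64(0.282), 173), (np.float64(0.286), 227), (np.float64(0.29), 192), (np.float64(0.294), 258), (np.float64(0.298), 196), (np.float64(0.302), 304), (np.float64(0.306), 223), (np.float64(0.31), 697), (np.float64(0.314), 623), (np.float64(0.318), 66), (np.float64(0.322), 51), (np.float64(0.326), 49), (np.float64(0.33), 33), (np.float64(0.334), 10)]
tabtop 1386 z 0.314 tool x [-0.0041  0.0016  0.0092] tool y [-0.0151  0.0009  0.0177] slope 0.039
headtop 1019 z 0.2723 tool x [0.0033 0.007  0.0112] tool y [-0.0152  0.001   0.0172] slope 0.006
[[0.075, -0.0033], [0.085, -0.003], [0.095, -0.003], [0.105, -0.003], [0.115, -0.003], [0.125, -0.0031], [0.135, -0.0027], [0.145, -0.0024]] tip x [0.0615 0.063 ]
```

Bias confirmed: head top reads 2 mm low, as the crowded tabs did. The spare bar's axis is therefore about 0.221 m, so the hole centre should enter at 0.2235 m (TCP 0.250). I shift tool y by −4 mm and stop just short of the lip.

jog_arm(
  motion=[
    [0,-0.004,0.012,0],
    [0,-0.004,0.024,0],
    [0.01,-0.004,0.0335,0],
    [0.025,-0.004,0.0335,0],
    [0.037,-0.004,0.0335,0],
    [0.044,-0.004,0.0335,0],
    [0.044,-0.004,0.0335,0],
    [0.044,-0.004,0.0335,0],
  ],
)

```text
time_s: 8.0
tcp_pos: [0.5209, 0.2089, 0.2502]
ee_rot: [0.0, 0.997, 0.075, -0.0]
ft_force: [0.6, 0.2, -0.6]
grip_width: 0.0299
grip_force: 30.0
```

```bash
python3 - <<'E'
from h import *
im,d,P=cloud("wrist"); s,Rm=yaw(); t=np.array(s["tcp_pos"]); print(s["time_s"],t.round(4),np.round(s["ft_force"],2))
si,_,SP=cloud("scene")
cv2.imwrite("pics/w3.png",np.hstack([cv2.resize(im[60:290,240:400],None,fx=2.5,fy=2.5,interpolation=2),cv2.resize(si[195:287,360:450],None,fx=4,fy=6.25,interpolation=2)]))
l=(P.reshape(-1,3)-t)@Rm; z=P.reshape(-1,3)[:,2]
m=(abs(l[:,1]+.0)<.012)&(l[:,0]>.005)&(l[:,0]<.12)&(z>.205)&(z<.26); l=l[m]; z=z[m]
for a in np.arange(.005,.12,.006):
    k=(l[:,0]>=a)&(l[:,0]<a+.006)
    if k.sum()>5: print(round(a,3),k.sum(),"y",np.percentile(l[k,1],[3,97]).round(4),"z",np.percentile(z[k],[50,90]).round(4))
E
```

```text
8.05 [0.5208 0.2089 0.2502] [-0.51 -0.09 -1.41]
0.005 752 y [-0.0112  0.0112] z [0.2375 0.2394]
0.011 204 y [-0.0115  0.0116] z [0.229  0.2388]
0.017 76 y [-0.0015  0.0054] z [0.2269 0.228 ]
0.023 131 y [-0.0015  0.0055] z [0.2242 0.2273]
0.029 122 y [-0.0015  0.0061] z [0.2225 0.2235]
0.035 120 y [-0.0015  0.0061] z [0.2223 0.2234]
0.041 121 y [-0.0015  0.006 ] z [0.2224 0.2236]
0.047 112 y [-0.0009  0.006 ] z [0.2227 0.2236]
0.053 120 y [-0.0009  0.006 ] z [0.2224 0.2235]
0.059 119 y [-0.0009  0.0059] z [0.2224 0.2235]
0.065 115 y [-0.0009  0.0066] z [0.2225 0.2237]
0.071 130 y [-0.0009  0.0066] z [0.2224 0.2237]
0.077 127 y [-0.0009  0.0065] z [0.2224 0.2235]
0.083 120 y [-0.0009  0.0065] z [0.2222 0.2238]
0.089 126 y [-0.0009  0.0065] z [0.2223 0.2234]
0.095 120 y [-0.0009  0.0065] z [0.2222 0.2235]
0.101 131 y [-0.0009  0.0071] z [0.2224 0.2237]
0.107 132 y [-0.001   0.0071] z [0.222  0.2235]
0.113 116 y [-0.0003  0.0071] z [0.2224 0.2236]
0.119 17 y [-0.0003  0.007 ] z [0.2224 0.2232]
```

View pics/w3.png

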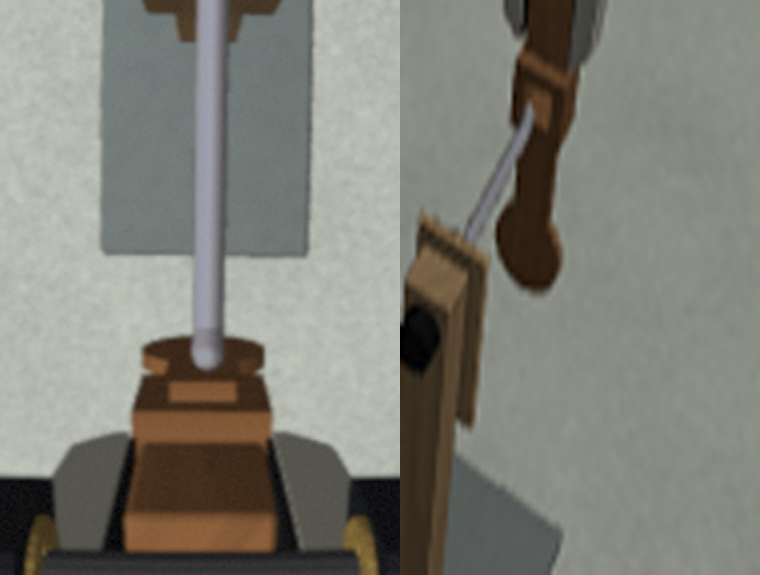

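The lip (wrist crop 207,355) is centred on the head (133–270), and the scene crop shows the bar's end at the hole. I'll go in gently.

jog_arm(
  motion=[
    [0.002,0.001,0,0.01],
    [0.005,0.001,0,0.01],
    [0.007,0.001,0,0.01],
    [0.009,0.001,0,0.01],
    [0.009,0.001,0,0.01],
  ],
)

```text
time_s: 8.72
tcp_pos: [0.5303, 0.2094, 0.25]
ee_rot: [0.0, 0.998, 0.07, -0.0]
ft_force: [-0.1, -0.1, -1.7]
grip_width: 0.0297
grip_force: 30.0
```

jog_arm(
  motion=[
    [0.003,0,0,0],
    [0.006,0,0,0],
    [0.009,0,0,0],
    [0.012,0,0,0],
    [0.012,0,0,0],
  ],
)

```text
time_s: 9.35
tcp_pos: [0.5424, 0.211, 0.25]
ee_rot: [-0.0, 0.998, 0.07, -0.0]
ft_force: [-0.3, -1.4, -1.8]
grip_width: 0.0296
grip_force: 30.0
```

jog_arm(
  motion=[
    [0.008,0.0005,0,0],
    [0.016,0.0005,0,0],
    [0.024,0.001,0,0],
    [0.032,0.001,0,0],
    [0.04,0.001,0,0],
    [0.048,0.001,0,0],
    [0.056,0.001,0,0],
    [0.064,0.001,0,0],
    [0.072,0.001,0,0],
    [0.078,0.001,0,0],
    [0.082,0.001,0,0],
    [0.082,0.001,0,0],
  ],
)

```text
time_s: 10.85
tcp_pos: [0.6236, 0.2214, 0.25]
ee_rot: [0.0, 0.998, 0.07, -0.0]
ft_force: [-0.3, 0.1, -0.5]
grip_width: 0.0298
grip_force: 30.0
```

jog_arm(
  motion=[
    [0.002,0,0,0],
    [0.004,0,0,0],
    [0.006,0,0,0],
    [0.007,0,0,0],
    [0.007,0,0,0],
  ],
)

```text
time_s: 11.48
tcp_pos: [0.6304, 0.2224, 0.25]
ee_rot: [-0.0, 0.998, 0.07, -0.0]
ft_force: [0.1, 0.5, -2.0]
grip_width: 0.0298
grip_force: 30.0
```

jog_arm(
  motion=[
    [0.001,0,0,0],
    [0.002,0,0,0],
    [0.003,0,0,0],
    [0.003,0,0,0],
  ],
)

```text
time_s: 11.98
tcp_pos: [0.6327, 0.2227, 0.25]
ee_rot: [0.0, 0.998, 0.07, -0.001]
ft_force: [-4.9, -0.7, 1.9]
grip_width: 0.0296
grip_force: 30.0
```

jog_arm(
  motion=[
    [0.001,0,0,0],
    [0.002,0,0,0],
    [0.002,0,0,0],
  ],
)

```text
time_s: 12.35
tcp_pos: [0.634, 0.2229, 0.2499]
ee_rot: [0.0, 0.998, 0.07, -0.001]
ft_force: [-6.9, -0.8, 2.7]
grip_width: 0.0295
grip_force: 30.0
```

Contact with the pad at about 7 N. I'll ease back a little, lower onto the bar, then release.

jog_arm(
  motion=[
    [-0.002,0,0,0],
    [-0.002,0,0.002,0],
    [-0.002,0,0.004,0],
    [-0.002,0,0.006,0],
    [-0.002,0,0.007,0],
    [-0.002,0,0.007,0],
  ],
)

```text
time_s: 13.1
tcp_pos: [0.6328, 0.2227, 0.2427]
ee_rot: [0.0, 0.998, 0.07, -0.001]
ft_force: [-4.4, -1.2, 0.4]
grip_width: 0.0302
grip_force: 30.0
```

jog_arm(
  motion=[
    [0,0,0.0005,0],
    [0,0,0.001,0],
    [0,0,0.001,0],
  ],
)

```text
time_s: 13.48
tcp_pos: [0.6329, 0.2227, 0.2419]
ee_rot: [0.0, 0.998, 0.07, -0.001]
ft_force: [-5.5, 0.5, 3.1]
grip_width: 0.0297
grip_force: 30.0
```

jog_arm(
  motion=[
    [0,0,0,0],
    [0,0,0,0],
    [0,0,0,0],
    [0,0,-0.02,0],
    [0,0,-0.06,0],
    [0,0,-0.1,0],
    [-0.03,0,-0.15,0],
    [-0.07,0,-0.16,0],
    [-0.1,0,-0.16,0],
    [-0.1,0,-0.16,0],
  ],
  fingers=60,
)

```text
time_s: 14.72
tcp_pos: [0.533, 0.2089, 0.4033]
ee_rot: [-0.0, 0.998, 0.07, 0.001]
ft_force: [0.2, -0.2, 0.0]
grip_width: 0.0558
grip_force: 0.0
```

```bash
cat > chk.py <<'E'
from h import *
im,d,P=cloud("wrist"); s,Rm=yaw(); t=np.array(s["tcp_pos"]); print(s["time_s"],t.round(4),"yaw",np.arctan2(Rm[1,0],Rm[0,0]).round(4))
q=P.reshape(-1,3)
def tabs(x0,x1,y0,y1,za=.262,zb=.29):
    m=q[(q[:,0]>x0)&(q[:,0]<x1)&(q[:,1]>y0)&(q[:,1]<y1)&(q[:,2]>za)&(q[:,2]<zb)]
    m=m[m[:,0].argsort()]
    for g in np.split(m,np.where(np.diff(m[:,0])>.006)[0]+1):
        if len(g)>40:
            r=cv2.minAreaRect((g[:,:2]*1000).astype(np.float32)); print(len(g),"c",np.round(r[0],1),"size",np.round(r[1],1),round(r[2],1),"z",np.median(g[:,2]).round(4))
print("spare");tabs(.55,.64,.15,.30)
print("full");tabs(.5,.615,-.24,-.15)
E
python3 chk.py
```

```text
14.775 [0.5342 0.2088 0.4029] yaw 0.1401
spare
339 c [628.2 221.6] size [ 9.4 29.3] 8.1 z 0.2723
full
90 c [ 580.3 -191.3] size [10.2 30.7] 1.9 z 0.2665
92 c [ 607.9 -188.9] size [10.3 30.8] 3.9 z 0.2664
```

jog_arm(
  motion=[
    [-0.001,0.03,0,0.02],
    [-0.002,0.08,0,0.05],
    [-0.003,0.13,0,0.08],
    [-0.004,0.18,0,0.095],
    [-0.005,0.23,0,0.095],
    [-0.006,0.28,0,0.095],
    [-0.007,0.33,0,0.095],
    [-0.008,0.37,0.01,0.095],
    [-0.0095,0.395,0.03,0.095],
    [-0.0095,0.4035,0.06,0.095],
    [-0.0095,0.4035,0.1,0.095],
    [-0.0095,0.4035,0.13,0.095],
    [-0.0095,0.4035,0.155,0.095],
    [-0.0095,0.4035,0.167,0.095],
    [-0.0095,0.4035,0.167,0.095],
    [-0.0095,0.4035,0.167,0.095],
  ],
)

```text
time_s: 16.77
tcp_pos: [0.5819, -0.1922, 0.2359]
ee_rot: [0.0, 1.0, 0.022, 0.001]
ft_force: [0.0, -0.2, -0.4]
grip_width: 0.056
grip_force: 0.0
```

jog_arm(
  motion=[
    [0,0,0,0],
    [0,0,0,0],
    [0,0,0,0],
    [0,0,0,0],
    [0,0,0,0],
  ],
  fingers=0,
)

```text
time_s: 17.4
tcp_pos: [0.5813, -0.1921, 0.2354]
ee_rot: [0.0, 1.0, 0.022, 0.0]
ft_force: [-1.7, 0.1, 2.4]
grip_width: 0.0296
grip_force: 30.0
```

jog_arm(
  motion=[
    [0,0,-0.002,0],
    [0,0,-0.004,0],
    [0,0,-0.006,0],
    [0,0,-0.0075,0],
    [0,0,-0.0075,0],
  ],
)

```text
time_s: 18.02
tcp_pos: [0.5812, -0.192, 0.2427]
ee_rot: [0.0, 1.0, 0.022, 0.0]
ft_force: [1.0, -0.3, -0.2]
grip_width: 0.03
grip_force: 30.0
```

jog_arm(
  motion=[
    [-0.008,0,0,0],
    [-0.016,0,0,0],
    [-0.024,0,0,0],
    [-0.032,0,0,0],
    [-0.04,0,0,0],
    [-0.048,0,0,0],
    [-0.054,0,0,0],
    [-0.054,0,0,0],
  ],
)

```text
time_s: 19.02
tcp_pos: [0.5268, -0.1945, 0.2427]
ee_rot: [0.0, 1.0, 0.022, -0.0]
ft_force: [-0.2, 0.5, -1.4]
grip_width: 0.03
grip_force: 30.0
```

jog_arm(
  motion=[
    [-0.008,0,0,0],
    [-0.016,0,0,0],
    [-0.024,0,0,0],
    [-0.032,0,0,0],
    [-0.04,0,0,0],
    [-0.046,0,0,0],
    [-0.046,0,0,0],
  ],
)

```text
time_s: 19.9
tcp_pos: [0.4808, -0.1966, 0.2427]
ee_rot: [0.0, 1.0, 0.022, -0.0]
ft_force: [-0.2, -0.3, -0.1]
grip_width: 0.0297
grip_force: 30.0
```

jog_arm(
  motion=[
    [0,-0.01,-0.02,0],
    [0.0,-0.03,-0.04,-0.02],
    [0.003,-0.07,-0.04,-0.05],
    [0.007,-0.12,-0.04,-0.08],
    [0.012,-0.17,-0.04,-0.096],
    [0.017,-0.22,-0.04,-0.096],
    [0.023,-0.27,-0.04,-0.096],
    [0.028,-0.32,-0.04,-0.096],
    [0.032,-0.36,-0.03,-0.096],
    [0.035,-0.388,-0.016,-0.096],
    [0.037,-0.401,-0.0063,-0.096],
    [0.037,-0.401,-0.0063,-0.096],
    [0.037,-0.401,-0.0063,-0.096],
  ],
)

```text
time_s: 21.52
tcp_pos: [0.5005, 0.2045, 0.2491]
ee_rot: [0.0, 0.998, 0.07, 0.0]
ft_force: [0.6, 0.3, -0.9]
grip_width: 0.0298
grip_force: 30.0
```

```bash
python3 - <<'E'
from h import *
im,d,P=cloud("wrist"); s,Rm=yaw(); t=np.array(s["tcp_pos"]); print(s["time_s"],t.round(4),np.arctan2(Rm[1,0],Rm[0,0]).round(4),np.round(s["ft_force"],2))
cv2.imwrite("pics/w4.png",cv2.resize(im[0:290,220:420],None,fx=2,fy=2,interpolation=2))
q=P.reshape(-1,3); l=(q-t)@Rm; z=q[:,2]
for n,a,b,x0,x1,h in (("headtop",.231,.248,.005,.014,.03),("lip",.22,.232,.02,.05,.015),("bar",.218,.232,.05,.09,.015),("tabA",.262,.29,.1,.16,.03)):
    m=(z>a)&(z<b)&(l[:,0]>x0)&(l[:,0]<x1)&(abs(l[:,1])<h); L=l[m]; print(n,m.sum(),"z",np.percentile(z[m],[50,95]).round(4),"x",np.percentile(L[:,0],[1,50,99]).round(4),"y",np.percentile(L[:,1],[2,98]).round(4),np.percentile(L[:,1],[2,98]).mean().round(4))
E
```

```text
21.575 [0.5006 0.2044 0.2493] 0.139 [ 0.05 -0.98 -1.4 ]
headtop 735 z [0.2386 0.2403] x [0.0051 0.0088 0.0109] y [-0.0167  0.0172] 0.0003
lip 228 z [0.2253 0.228 ] x [0.0392 0.0448 0.05  ] y [-0.0034  0.004 ] 0.0003
bar 770 z [0.2221 0.2235] x [0.0505 0.0701 0.0896] y [-0.0028  0.004 ] 0.0006
tabA 1043 z [0.2717 0.2736] x [0.1239 0.1254 0.1295] y [-0.0131  0.0152] 0.001
```

View pics/w4.png

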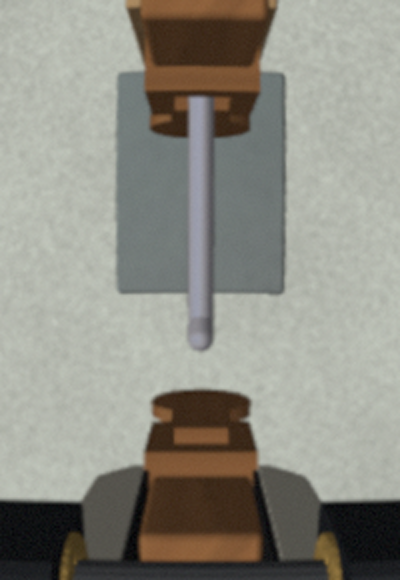

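The wrist crop shows the bar's lip (200,345) centred on the held head (145–258), with paddle A hung at the back (200,80). I'm going in.

jog_arm(
  motion=[
    [0.01,0,0,0],
    [0.019,0,0,0],
    [0.023,0.0003,0,0],
    [0.026,0.0003,0,0],
    [0.029,0.0003,0,0],
    [0.029,0.0003,0,0],
  ],
)

```text
time_s: 22.32
tcp_pos: [0.5291, 0.2096, 0.2488]
ee_rot: [0.0, 0.998, 0.07, -0.0]
ft_force: [0.6, -0.6, -0.8]
grip_width: 0.0296
grip_force: 30.0
```

jog_arm(
  motion=[
    [0.003,0,0,0],
    [0.006,0,0,0],
    [0.009,0,0,0],
    [0.012,0,0,0],
    [0.015,0,0,0],
    [0.015,0,0,0],
  ],
)

```text
time_s: 23.08
tcp_pos: [0.5441, 0.2117, 0.2488]
ee_rot: [-0.0, 0.998, 0.07, -0.0]
ft_force: [-0.0, 0.3, -1.0]
grip_width: 0.0295
grip_force: 30.0
```

jog_arm(
  motion=[
    [0.008,0,0,0],
    [0.016,0,0,0],
    [0.024,0,0,0],
    [0.032,0,0,0],
    [0.04,0,0,0],
    [0.048,0,0,0],
    [0.053,0,0,0],
    [0.056,0,0,0],
    [0.056,0,0,0],
  ],
)

```text
time_s: 24.2
tcp_pos: [0.5993, 0.2195, 0.2488]
ee_rot: [0.0, 0.998, 0.07, -0.0]
ft_force: [-0.9, -0.4, -1.2]
grip_width: 0.0298
grip_force: 30.0
```

jog_arm(
  motion=[
    [0.002,0,0,0],
    [0.004,0,0,0],
    [0.006,0,0,0],
    [0.006,0,0,0],
  ],
)

```text
time_s: 24.7
tcp_pos: [0.6054, 0.2203, 0.2489]
ee_rot: [-0.0, 0.998, 0.07, 0.0]
ft_force: [0.0, 0.1, -1.4]
grip_width: 0.0298
grip_force: 30.0
```

jog_arm(
  motion=[
    [0.001,0,0,0],
    [0.002,0,0,0],
    [0.002,0,0,0],
  ],
)

```text
time_s: 25.08
tcp_pos: [0.6072, 0.2206, 0.2489]
ee_rot: [0.0, 0.998, 0.07, -0.0]
ft_force: [-1.1, -0.8, -0.3]
grip_width: 0.0297
grip_force: 30.0
```

jog_arm(
  motion=[
    [0.001,0,0,0],
    [0.002,0,0,0],
    [0.002,0,0,0],
  ],
)

```text
time_s: 25.45
tcp_pos: [0.6086, 0.2208, 0.2488]
ee_rot: [0.0, 0.998, 0.07, -0.001]
ft_force: [-4.9, -0.4, 0.5]
grip_width: 0.0295
grip_force: 30.0
```

jog_arm(
  motion=[
    [0.0005,0,0,0],
    [0.001,0,0,0],
    [0.001,0,0,0],
  ],
)

```text
time_s: 25.82
tcp_pos: [0.6095, 0.221, 0.2488]
ee_rot: [0.0, 0.998, 0.07, -0.001]
ft_force: [-5.8, -0.2, 1.6]
grip_width: 0.0302
grip_force: 30.0
```

jog_arm(
  motion=[
    [-0.002,0,0,0],
    [-0.002,0,0.002,0],
    [-0.002,0,0.004,0],
    [-0.002,0,0.006,0],
    [-0.002,0,0.0075,0],
    [-0.002,0,0.008,0],
    [-0.002,0,0.008,0],
  ],
)

```text
time_s: 26.7
tcp_pos: [0.6083, 0.2207, 0.2408]
ee_rot: [0.0, 0.998, 0.07, -0.0]
ft_force: [-3.4, -0.2, -1.2]
grip_width: 0.0302
grip_force: 30.0
```

jog_arm(
  motion=[
    [0,0,0.0005,0],
    [0,0,0.001,0],
    [0,0,0.001,0],
  ],
)

```text
time_s: 27.08
tcp_pos: [0.6083, 0.2207, 0.2401]
ee_rot: [0.0, 0.998, 0.07, 0.0]
ft_force: [-2.8, -0.6, 3.3]
grip_width: 0.0297
grip_force: 30.0
```

Resting on the bar. I'll release, rise and check.

jog_arm(
  motion=[
    [0,0,0,0],
    [0,0,0,0],
    [0,0,0,0],
    [0,0,-0.02,0],
    [0,0,-0.06,0],
    [0,0,-0.1,0],
    [-0.03,0,-0.15,0],
    [-0.07,0,-0.16,0],
    [-0.1,0,-0.16,0],
    [-0.1,0,-0.16,0],
    [-0.1,0,-0.16,0],
  ],
  fingers=60,
)

```text
time_s: 28.45
tcp_pos: [0.5099, 0.2067, 0.4]
ee_rot: [-0.0, 0.998, 0.07, 0.0]
ft_force: [0.7, 0.6, 0.6]
grip_width: 0.056
grip_force: 0.0
```

```bash
python3 chk.py; python3 - <<'E'
from h import *
P=cloud("wrist")[2]; q=P.reshape(-1,3)
m=(q[:,2]>.075)&(q[:,2]<.11)&(abs(q[:,0]-.495)<.07)&(abs(q[:,1]-.02)<.07); m=q[m]
r=cv2.minEnclosingCircle((m[:,:2]*1000).astype(np.float32)); print("tin rim",len(m),r,np.percentile(m[:,2],[50,95]).round(4))
m=q[(q[:,2]>.0)&(q[:,2]<.02)&(np.hypot(q[:,0]-r[0][0]/1000,q[:,1]-r[0][1]/1000)<.04)]; print("floor z",len(m),np.median(m,0).round(4) if len(m) else 0)
E
```

```text
28.5 [0.5101 0.2067 0.3998] yaw 0.1404
spare
327 c [605.4 220. ] size [ 9.9 30. ] 8.3 z 0.272
363 c [629.9 221.3] size [10.1 29.4] 8.6 z 0.272
full
92 c [ 607.4 -189.6] size [10.5 31.6] 4.3 z 0.2664
tin rim 564 ((493.10260009765625, 19.006093978881836), 46.2994384765625) [0.0861 0.0889]
floor z 854 [0.4891 0.0073 0.0026]
```

Both paddles hang right back, 24.5 mm apart. Now the knife.

jog_arm(
  motion=[
    [0.004,0.03,0,0.02],
    [0.009,0.08,0,0.05],
    [0.013,0.13,0,0.08],
    [0.018,0.18,0,0.095],
    [0.023,0.23,0,0.095],
    [0.028,0.28,0,0.095],
    [0.033,0.33,0,0.095],
    [0.037,0.37,0.01,0.095],
    [0.0386,0.395,0.03,0.095],
    [0.0386,0.407,0.06,0.095],
    [0.0386,0.407,0.1,0.095],
    [0.0386,0.407,0.13,0.095],
    [0.0386,0.407,0.15,0.095],
    [0.0386,0.407,0.161,0.095],
    [0.0386,0.407,0.161,0.095],
    [0.0386,0.407,0.161,0.095],
  ],
)

```text
time_s: 30.55
tcp_pos: [0.6051, -0.191, 0.2396]
ee_rot: [0.0, 1.0, 0.023, 0.001]
ft_force: [0.7, 0.8, -0.7]
grip_width: 0.0561
grip_force: 0.0
```

jog_arm(
  motion=[
    [0,0,0,0],
    [0,0,0,0],
    [0,0,0,0],
    [0,0,0,0],
    [0,0,0,0],
  ],
  fingers=0,
)

```text
time_s: 31.18
tcp_pos: [0.6046, -0.1908, 0.2392]
ee_rot: [0.0, 1.0, 0.023, 0.0]
ft_force: [-1.4, 0.3, 2.8]
grip_width: 0.03
grip_force: 30.0
```

jog_arm(
  motion=[
    [0,0,-0.002,0],
    [0,0,-0.004,0],
    [0,0,-0.006,0],
    [0,0,-0.0075,0],
    [0,0,-0.0075,0],
  ],
)

```text
time_s: 31.8
tcp_pos: [0.6046, -0.1908, 0.2465]
ee_rot: [0.0, 1.0, 0.023, 0.0]
ft_force: [-0.7, 0.5, -1.2]
grip_width: 0.03
grip_force: 30.0
```

jog_arm(
  motion=[
    [-0.008,0,0,0],
    [-0.016,0,0,0],
    [-0.024,0,0,0],
    [-0.032,0,0,0],
    [-0.04,0,0,0],
    [-0.048,0,0,0],
    [-0.056,0,0,0],
    [-0.064,0,0,0],
    [-0.072,0,0,0],
    [-0.078,0,0,0],
    [-0.078,0,0,0],
  ],
)

```text
time_s: 33.17
tcp_pos: [0.5262, -0.1945, 0.2465]
ee_rot: [0.0, 1.0, 0.023, -0.0]
ft_force: [0.3, 0.7, -1.2]
grip_width: 0.0299
grip_force: 30.0
```

jog_arm(
  motion=[
    [-0.008,0,0,0],
    [-0.016,0,0,0],
    [-0.024,0,0,0],
    [-0.032,0,0,0],
    [-0.042,0,0,0],
    [-0.042,0,0,0],
  ],
)

```text
time_s: 33.92
tcp_pos: [0.4838, -0.1965, 0.2465]
ee_rot: [0.0, 1.0, 0.023, -0.0]
ft_force: [0.3, 0.9, -1.6]
grip_width: 0.0296
grip_force: 30.0
```

jog_arm(
  motion=[
    [0,-0.005,-0.02,0],
    [0.002,-0.02,-0.05,0],
    [0.006,-0.06,-0.05,0],
    [0.01,-0.1,-0.05,0],
    [0.014,-0.145,-0.05,0],
    [0.018,-0.185,-0.05,0],
    [0.02,-0.205,-0.05,0],
    [0.02,-0.2155,-0.05,0],
    [0.02,-0.2155,-0.05,0],
    [0.02,-0.2155,-0.05,0],
  ],
)

```text
time_s: 35.17
tcp_pos: [0.4948, 0.0188, 0.2964]
ee_rot: [0.0, 1.0, 0.022, -0.0]
ft_force: [-0.1, -0.5, -1.3]
grip_width: 0.0298
grip_force: 30.0
```

```bash
python3 - <<'E'
from h import *
im,d,P=cloud("wrist"); si,_,S=cloud("scene"); s,Rm=yaw(); print(s["time_s"],np.round(s["tcp_pos"],4))
cv2.imwrite("pics/w5.png",np.hstack([cv2.resize(im[130:290,240:400],(480,480)),cv2.resize(si[140:260,300:380],(320,480))]))
for n,A in (("wrist",P),("scene",S)):
    q=A.reshape(-1,3); m=q[(q[:,2]>.075)&(q[:,2]<.096)&(abs(q[:,0]-.495)<.055)&(abs(q[:,1]-.02)<.055)]
    print(n,len(m),cv2.minEnclosingCircle((m[:,:2]*1000).astype(np.float32)))
    m=q[(q[:,2]>.14)&(q[:,2]<.19)&(abs(q[:,0]-.495)<.055)&(abs(q[:,1]-.02)<.055)]; print(" blade",len(m),m.min(0).round(4) if len(m) else 0,m.max(0).round(4) if len(m) else 0)
E
```

```text
35.275 [0.4948 0.0188 0.2964]
wrist 519 ((493.1810302734375, 18.711618423461914), 46.045047760009766)
 blade 497 [ 0.4972 -0.01    0.151 ] [0.501  0.0465 0.19  ]
scene 259 ((493.41253662109375, 20.101512908935547), 48.296199798583984)
 blade 178 [ 0.4925 -0.0087  0.1495] [0.5027 0.0483 0.1899]
```

View pics/w5.png

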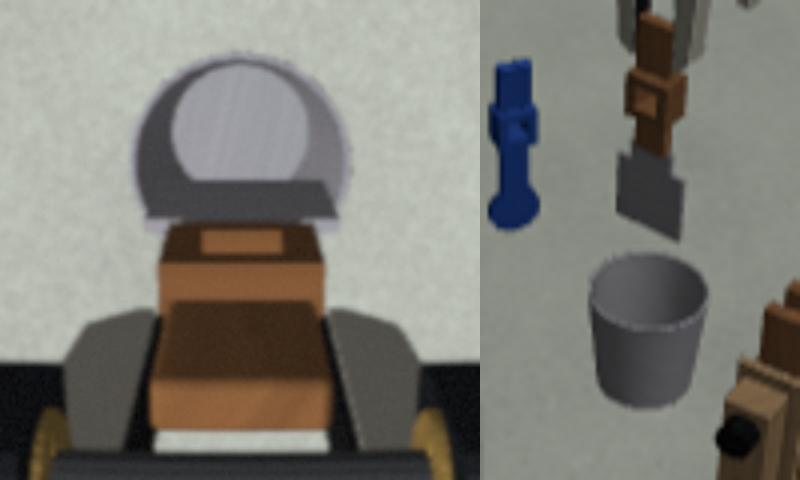

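The blade (wrist crop 145–340, 200) is centred over the tin's mouth (centre 240,145), and its edge is at about 0.152 m. I'm lowering it, with a 3 mm correction.

jog_arm(
  motion=[
    [-0.003,0,0.015,0],
    [-0.003,0,0.03,0],
    [-0.003,0,0.045,0],
    [-0.003,0,0.06,0],
    [-0.003,0,0.075,0],
    [-0.003,0,0.09,0],
    [-0.003,0,0.105,0],
    [-0.003,0,0.12,0],
    [-0.003,0,0.13,0],
    [-0.003,0,0.135,0],
    [-0.003,0,0.139,0],
    [-0.003,0,0.139,0],
  ],
)

```text
time_s: 36.78
tcp_pos: [0.4918, 0.0197, 0.1574]
ee_rot: [0.0, 1.0, 0.023, 0.0]
ft_force: [0.2, 0.5, -1.8]
grip_width: 0.0297
grip_force: 30.0
```

jog_arm(
  motion=[
    [0,0,0.002,0],
    [0,0,0.004,0],
    [0,0,0.005,0],
    [0,0,0.005,0],
  ],
)

```text
time_s: 37.28
tcp_pos: [0.4917, 0.0197, 0.1523]
ee_rot: [0.0, 1.0, 0.023, -0.0]
ft_force: [-0.4, 0.8, -1.9]
grip_width: 0.0296
grip_force: 30.0
```

jog_arm(
  motion=[
    [0,0,0.001,0],
    [0,0,0.002,0],
    [0,0,0.003,0],
    [0,0,0.003,0],
  ],
)

```text
time_s: 37.78
tcp_pos: [0.4918, 0.0197, 0.1493]
ee_rot: [0.0, 1.0, 0.023, -0.0]
ft_force: [0.1, 0.4, -0.8]
grip_width: 0.0298
grip_force: 30.0
```

jog_arm(
  motion=[
    [0,0,0,0],
    [0,0,0,0],
    [0,0,0,0],
    [0,0,0,0],
    [0,0,0,0],
    [0,0,-0.02,0],
    [0,0,-0.05,0],
    [0,0,-0.09,0],
    [0,0,-0.14,0],
    [0,0,-0.19,0],
    [0,0,-0.22,0],
    [0,0,-0.22,0],
  ],
  fingers=70,
)

```text
time_s: 39.28
tcp_pos: [0.4926, 0.0198, 0.3716]
ee_rot: [-0.0, 1.0, 0.023, 0.002]
ft_force: [-0.3, -0.2, 0.2]
grip_width: 0.0655
grip_force: 0.0
```

```bash
python3 chk.py; python3 - <<'E'
from h import *
im,d,P=cloud("wrist"); si,_,S=cloud("scene")
cv2.imwrite("pics/end.png",np.hstack([cv2.resize(im,(512,320)),cv2.resize(si[140:300,300:420],(240,320))]))
E
```

```text
39.325 [0.4919 0.0197 0.37  ] yaw 0.0457
spare
304 c [605.6 219. ] size [10.9 30. ] 6.9 z 0.2716
314 c [629.8 220.8] size [11.3 30.9] 7.1 z 0.2717
full
```

View pics/end.png

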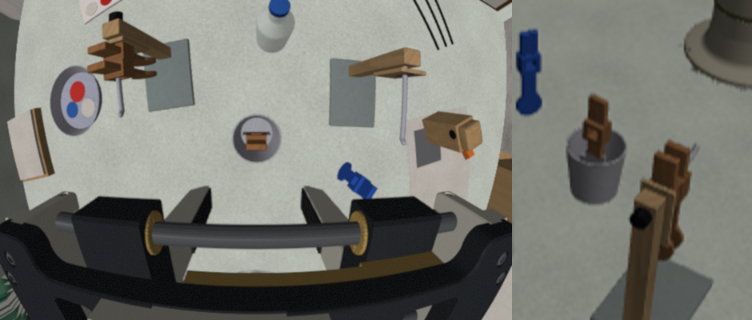

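The knife stands in the upright tin (wrist 257,138). Both paddles hang on the spare hook (115,60), and the crowded hook is empty. Handing in.

```bash
python3 -c "
from plant import manip
print(manip.sign_off())"
```

```text
the job is handed in; nothing more can be done
None
```

The job is handed in: both paddles hang right back on the spare hook and the knife stands in the upright tin, released, after about 39 s; no verdict came back.

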